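# Rest the wooden paddle across two tins

## Robot

A 7-joint arm with a two-finger parallel gripper is mounted at the origin on the work surface; the furniture and walls round the work are solid. World frame = base frame: x ahead of the robot, y to its left, z up, the work surface at z = 0. Lengths are in m, angles in rad, forces in N, time in s.
With the tool pointing down it reaches from about 0.425 to 0.875 m from the base axis. Payload 8.4 kg.
Tool frame: the origin (TCP) lies at the very end of the fingers, on their centre line; the grasp point (between the pads) lies 19 mm behind it; z points along the fingers, y is the line along which they close (so a half turn about z gives the same grasp; the last joint's range is limited). The gripper opens to 85 mm and grips with 20 to 120 N. Pads are 22 mm wide; open, the fingers measure 114 mm over their backs; the gripper's body (76 mm by 85 mm) begins 54 mm behind the grasp point. The pads swing forward as they close: fully open they stand 13 mm farther back than shut.
Start: joints at [1.146, 0.333, 0.04, 1.465, -0.013, 1.343, -0.059], TCP at [0.208, -0.616, 0.211] pointing down, gripper open.
Joint ranges: [-2.58, 2.58], [-0.38, 2.09], [-1.3, 1.39], [0.25, 2.4], [-1.5, 4.64], [0.08, 2.09], [-2.65, 2.65]. Speed limits (rad/s): [2.22, 2.22, 2.79, 2.79, 3.14, 3.14, 3.14].

## Interface

Orientations are given as a unit quaternion [x, y, z, w].
In Python, from workcell import status, optics, sign_off gives the robot as it stands.
- The arm moves only by the tool apply_moves, never from a script. Its arguments are lists of equal length, an entry for each row: "gripper": the finger opening in mm, from 0 to 85.4; "xyz": the shift along the tool's x, y, z in mm, a list of three; "turn": the turn about the tool's z in degrees. In form: {"gripper": [gripper, ...], "xyz": [[dx, dy, dz], ...], "turn": [turn, ...]}. A call has 1 to 8 rows; each row shifts and turns the commanded pose from where the row before left it, along the tool's axes as they then stand; what a row does not reach is not made up. A row lasts 1/10 s, in which the tool goes at most 50 mm and 8.59 degrees, less where a joint would pass 70% of its speed; a pose out of reach is approached as far as the arm can. A call is refused whole if a number of a shift passes 50 or a number of a turn 8.59, either way. A call with a gripper value outside its range is refused whole. The fingers move at their own pace and stop on an object; "newtons" is the grip in N (left out, the last holds). Time passes only in rows, so rows that do not move let the fingers close. It gives the time, the measured TCP pose, the force, the opening and the grip force at its end, in the units of the state.
- status.sense(): the state, without advancing time (a new reading comes with each control period).
- optics.camera(name): name is "side" or "top" or "wrist"; returns the picture (420x560x3 uint8, blue, green, red); there is no depth.
- optics.get_calibration(name): a dict with "intrinsics" (3x3 intrinsics, pixels), "cam_to_world" (4x4, takes a point from camera to world coordinates). Camera axes: x right, y up, looking along -z (the intrinsics and any distortion apply to the point x, -y, -z); pixel columns grow to the right and rows downward; lengths in m; the calibration is good to about 2 mm. The wrist camera is an equidistant fisheye: a pixel r from the principal point sees the ray r / f radians off the axis. A picture is of the moment at which its call begins: read the wrist's pose just before it. get_calibration takes no time and is no camera call; for the wrist camera it gives the pose at the moment of the call.
- sign_off(): hands the job in; it is judged then, once.
The state is a dict: "time": time; "qpos": joint angles; "joint_vel": joint speeds; "effort": joint torques, N m; "eef_pos": TCP position; "tcp_rot": TCP orientation; "wrist_force": force on the tool from outside, world axes, zero at the start; "wrist_torque": the same for the moment, N m; "width": opening from 0.0 (shut) to 1.0 (fully open); "gripper_force": force on a finger pad.
Only numpy, scipy, OpenCV 4.12 (cv2) and the standard library are available. Lean on these libraries where they do the work, as an engineer would, in place of code of your own. Each camera call takes 0.05 s, during which the arm holds its last target. There are 200 camera calls.

## Task

Put the wooden kitchen paddle up to dry: lay it flat like a bridge across the two low round food tins, over the middle of both, with its handle on one tin and its blade on the other (either way round). Leave the tins standing where they are, and let go of the paddle.

Things in the scene. Friction and masses are not known exactly. Their poses are not given: they have to be found in the camera images.
- paddle_mid (a point): middle (lengthwise, across, half-way up the handle) of a flat pale-wood paddle, 270 mm long, about 60 g, lying on its flat underside, 6 mm below this point. x runs along it to the blade, z up. Handle 20 mm wide, 12 thick, from x = -135 to +65 mm; rounded blade 44 mm wide, 7 thick, from +65 to +135. Balances within 15 mm of this point, where the handle may be gripped. No other wooden thing lies here.
- paddle: the same paddle; the origin lies 6 mm below paddle_mid, on the underside; same axes
- tin_a: one of two equal low round closed food tins with flat tops, 86 mm diameter, 40 mm high, about 0.23 kg, standing loose on the worktop; origin at the centre of its underside, z up, its yaw tells nothing a solver needs
- tin_b: the other tin, the same in size and look; its centre stands 150 to 165 mm from that of the first, so the gap between the tins is 64 to 79 mm wide; origin at the centre of its underside, z up
Not all that is in view belongs to the job. What is shaped like the tin_b but blue or yellow is not meant.

How it is judged:
At the end, for the whole second after the job is handed in: The paddle lies at rest, level within 7 degrees, on both tin tops only; its centre line is within 20 mm of each tin's middle; the tins' middles lie on opposite sides of the paddle's middle, 30 to 135 mm along it; both tins upright, within 30 mm of their starts (contact force between paddle and tin_a above 0.03 N and contact force between paddle and tin_b above 0.03 N and angle between paddle's own z axis and vertical below 0.12 rad and height (world z) of paddle_mid between 0.041 and 0.051 m and y of tin_a in the frame of paddle between -0.02 and 0.02 m and y of tin_b in the frame of paddle between -0.02 and 0.02 m and ((x of tin_a in the frame of paddle between 0.03 and 0.135 m and x of tin_b in the frame of paddle between -0.135 and -0.03 m) or (x of tin_b in the frame of paddle between 0.03 and 0.135 m and x of tin_a in the frame of paddle between -0.135 and -0.03 m)) and distance of each of tin_a, tin_b from where it was at the start of the episode below 0.03 m and angle between each of tin_a, tin_b's own z axis and vertical below 0.1 rad and linear speed of paddle below 0.02 m/s); the robot touches nothing.
It fails at once if a tin is pushed more than 40 mm from its place (distance of any of tin_a, tin_b from where it was at the start of the episode above 0.04 m).
It also fails if it takes over 32 s, if anything falls off the work surface, if the arm or the gripper's body presses on something with over 40 N, if the wrist force passes 120 N, or if a joint passes its speed limit or range.

## Working session

There is one attempt and no reset: what is moved stays moved. The work goes in short steps, Python scripts to look and compute and a tool call to move; the robot and the scene stay as the last step left them, time stands still between calls to the robot, and variables do not carry over. Pictures are saved under pics/ and viewed, at most 10 in all, crops included, and the job is handed in when it is done.

Besides the shell and the picture viewer there is one more tool, called after ">>>" as name([rows], argument=value, ...), one row to a line, values as JSON. apply_moves: Moves the arm, as the interface text tells. Its arguments: {"type":"object","properties":{"gripper":{"type":"array","items":{"type":"number"}},"xyz":{"type":"array","items":{"type":"array","items":{"type":"number"}}},"turn":{"type":"array","items":{"type":"number"}},"newtons":{"type":"number"}},"required":["gripper","xyz","turn"]}

```bash
mkdir -p pics; python3 - <<'E'
from workcell import status, optics
import cv2, numpy as np
for n in ("top","side"):
    cv2.imwrite(f"pics/{n}0.png",optics.camera(n))
    c=optics.get_calibration(n);print(n,{k:np.round(v,3).tolist() if not isinstance(v,str) else v for k,v in c.items()})
s=status.sense();print(s["time"],s["eef_pos"],s["tcp_rot"],s["width"])
E
```

```text
top {'intrinsics': [[444.532, 0.0, 278.592], [0.0, 444.532, 206.51], [0.0, 0.0, 1.0]], 'cam_to_world': [[-0.021, 0.993, -0.117, 0.459], [-1.0, -0.021, -0.003, 0.044], [-0.006, 0.117, 0.993, 1.119], [0.0, 0.0, 0.0, 1.0]]}
side {'intrinsics': [[474.174, 0.0, 278.452], [0.0, 474.174, 219.633], [0.0, 0.0, 1.0]], 'cam_to_world': [[0.988, 0.109, -0.108, 0.476], [-0.153, 0.614, -0.775, -0.932], [-0.018, 0.782, 0.623, 0.826], [0.0, 0.0, 0.0, 1.0]]}
0.1 [ 0.2079087  -0.61541623  0.21021568] [ 9.86764902e-01  1.62155877e-01 -1.44979123e-04 -6.91533168e-04] 1.0032840594071206
```

View pics/top0.png

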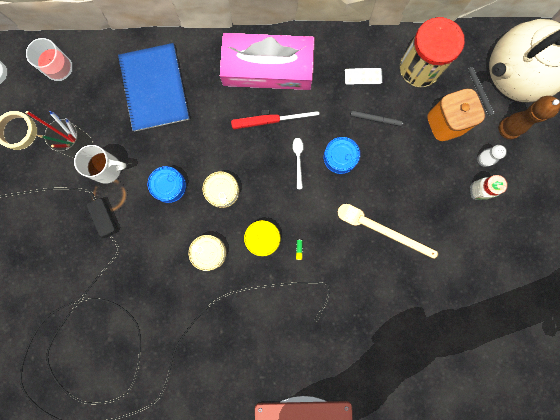

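View pics/side0.png

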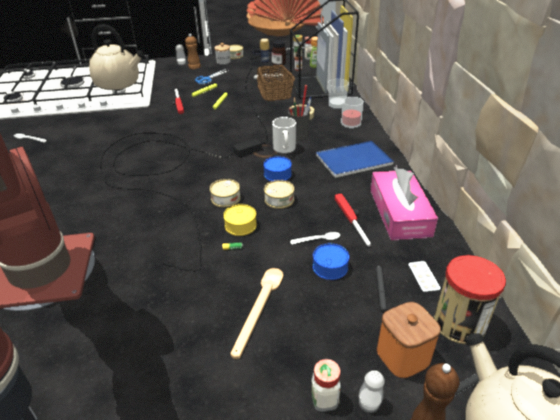

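Candidates in the top view are pale tins at (220,189) and (207,253), blue tins at (167,184) and (342,155), and a yellow one at (262,238). The two pale ones are meant because they look the same and blue and yellow are excluded. The paddle runs from its blade at (345,213) to its handle end at (436,255). I'll enlarge that area to confirm.

```bash
cat > h.py <<'E'
import numpy as np, cv2
from workcell import status, optics
def ray(n,uv,z):
    c=optics.get_calibration(n);K=np.array(c["intrinsics"]);T=np.array(c["cam_to_world"])
    d=np.linalg.inv(K)@[*uv,1];d=T[:3,:3]@[d[0],-d[1],-d[2]]
    return T[:3,3]+d*(z-T[2,3])/d[2]
E
python3 - <<'E'
import cv2,numpy as np
im=cv2.imread("pics/top0.png")
cv2.imwrite("pics/cropA.png",cv2.resize(im[160:280,180:340],None,fx=5,fy=5,interpolation=cv2.INTER_CUBIC))
cv2.imwrite("pics/cropP.png",cv2.resize(im[195:265,330:445],None,fx=6.5,fy=6.5,interpolation=cv2.INTER_CUBIC))
E
```

```text
(no output)
```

View pics/cropA.png

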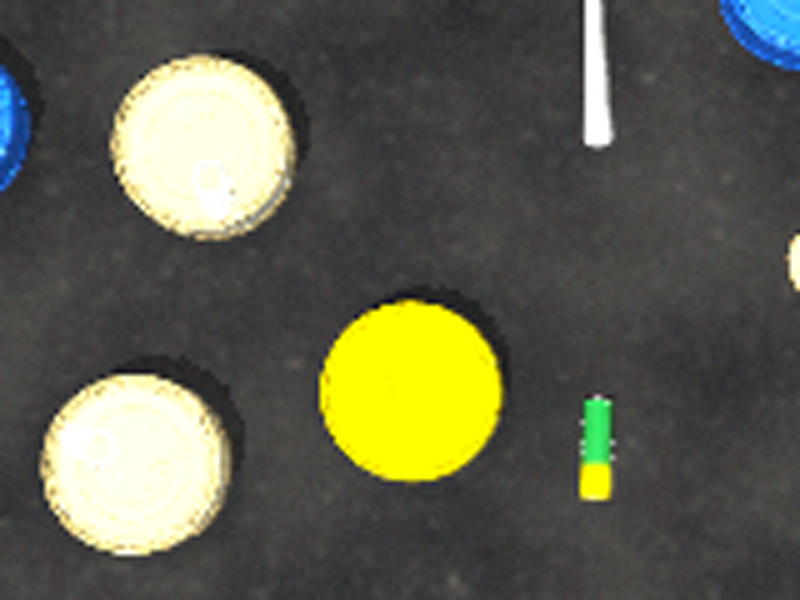

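View pics/cropP.png

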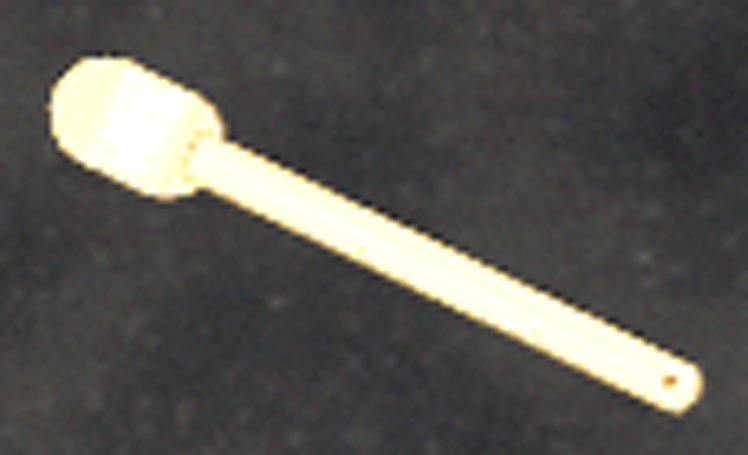

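The crop confirms two equal pale tins, with top centres at crop (202,146) and (134,464). The paddle crop shows the blade tip at about (57,92) and the handle end at about (694,396).

```bash
python3 - <<'E'
from h import *
im=cv2.imread("pics/top0.png")
A=ray("top",(180+202/5,160+146/5),.04);B=ray("top",(180+134/5,160+464/5),.04)
tip=ray("top",(330+57/6.5,195+92/6.5),.006);end=ray("top",(330+694/6.5,195+396/6.5),.008)
print("A",A,"B",B,np.linalg.norm(A-B),"r",np.linalg.norm(A[:2]),np.linalg.norm(B[:2]))
print("diamA",np.linalg.norm(ray("top",(180+110/5,189),.04)-ray("top",(180+294/5,189),.04)))
print("tip",tip,"end",end,np.linalg.norm(tip-end))
m=(tip+end)/2;d=tip-end;print("mid",m,"yaw",np.degrees(np.arctan2(d[1],d[0])),"r",np.linalg.norm(m[:2]))
M=(A+B)/2;d=A-B;print("M",M,"yaw AB",np.degrees(np.arctan2(d[1],d[0])))
# cross-check: side-camera points
print("side tins",ray("side",(279,189),.04),ray("side",(225,188),.04),"paddle",ray("side",(275,269),.006),ray("side",(237,354),.008))
s=status.sense();from scipy.spatial.transform import Rotation as R
print(R.from_quat(s["tcp_rot"]).as_matrix().round(4),s["eef_pos"])
E
```

```text
A [0.63174376 0.19029357 0.04      ] B [0.47691245 0.22405593 0.04      ] 0.1584696593220069 r 0.6597816466923253 0.5269217642239322
diamA 0.09053326308614378
tip [ 0.57986028 -0.10306141  0.006     ] end [ 0.45778853 -0.34127422  0.008     ] 0.2676767701410477
mid [ 0.51882441 -0.22216782  0.007     ] yaw 62.86720522885259 r 0.5643910896974855
M [0.55432811 0.20717475 0.04      ] yaw AB -12.301301125307514
side tins [0.63546975 0.18551366 0.04      ] [0.48133814 0.21867673 0.04      ] paddle [ 0.58006314 -0.10336652  0.006     ] [ 0.46688469 -0.33631086  0.008     ]
[[ 9.474e-01  3.200e-01 -5.000e-04]
 [ 3.200e-01 -9.474e-01  1.300e-03]
 [-1.000e-04 -1.400e-03 -1.000e+00]] [ 0.2079087  -0.61541623  0.21021568]
```

>>> apply_moves([
  [30,-20,0],
  [30,-20,0],
  [30,-20,0],
  [30,-20,0],
  [30,-20,0],
  [30,-20,0],
  [30,-20,0],
  [30,-20,0],
], gripper=[60,60,60,60,60,60,60,60], turn=[0,0,0,0,0,0,0,0])

```text
time: 0.9
eef_pos: [0.3847, -0.386, 0.2108]
tcp_rot: [0.987, 0.162, -0.0, -0.0]
wrist_force: [0.5, 0.5, -0.1]
width: 0.704
gripper_force: 0.0
```

>>> apply_moves([
  [30,-20,0],
  [30,-20,0],
  [30,-20,0],
  [30,-20,0],
  [30,-20,0],
  [30,-14,0],
  [0,0,0],
  [0,0,0],
], gripper=[60,60,60,60,60,60,60,60], turn=[0,0,0,0,0,0,0,0])

```text
time: 1.7
eef_pos: [0.5183, -0.2212, 0.2105]
tcp_rot: [0.987, 0.163, -0.0, -0.0]
wrist_force: [-0.9, -0.5, -0.3]
width: 0.701
gripper_force: 0.0
```

>>> apply_moves([
  [0,0,10],
  [0,0,20],
  [0,0,20],
  [0,0,20],
  [0,0,20],
  [0,0,10],
  [0,0,0],
  [0,0,0],
], gripper=[60,60,60,60,60,60,60,60], turn=[-7.4,-7.4,-7.4,-7.4,-7.4,-7.2,0,0])

```text
time: 2.5
eef_pos: [0.5177, -0.2228, 0.1113]
tcp_rot: [0.855, 0.519, -0.0, 0.0]
wrist_force: [-0.1, -0.0, 0.0]
width: 0.703
gripper_force: 0.0
```

```bash
cat >> h.py <<'E'
from scipy.spatial.transform import Rotation as R
def off(x,y,z,yaw):
    s=status.sense();M=R.from_quat(s["tcp_rot"]).as_matrix();p=np.array(s["eef_pos"])
    cy=np.degrees(np.arctan2(M[1,0],M[0,0]))
    print("t",s["time"],"p",p.round(4),"yaw",cy.round(2),"zaxis",M[:,2].round(3),"w",s["width"],s["gripper_force"],"q",np.round(s["qpos"],2),"F",np.round(s["wrist_force"],2))
    print("tool shift mm",(M.T@(np.array([x,y,z])-p)*1000).round(1),"turn",round(cy-yaw,2))
E
python3 - <<'E'
from h import *
off(.519,-.222,.004,62.9)
p=optics.get_calibration("wrist");print({k:np.round(v,3).tolist() if not isinstance(v,str) else v for k,v in p.items()})
cv2.imwrite("pics/w1.png",optics.camera("wrist"))
E
```

```text
t 2.5 p [ 0.5177 -0.2228  0.1113] yaw 62.56 zaxis [-0. -0. -1.] w 0.703235617672476 0.0 q [ 0.66  0.26 -0.38  1.78  0.11  1.12 -0.24] F [-0.12 -0.03  0.01]
tool shift mm [  1.4   0.8 107.3] turn -0.34
{'intrinsics': [[325.192, 0.0, 281.017], [0.0, 325.192, 207.629], [0.0, 0.0, 1.0]], 'cam_to_world': [[0.887, 0.443, 0.127, 0.55], [-0.461, 0.854, 0.241, -0.161], [-0.001, -0.272, 0.962, 0.274], [0.0, 0.0, 0.0, 1.0]]}
```

View pics/w1.png

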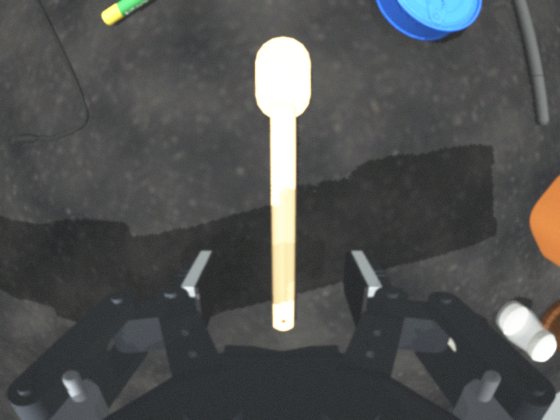

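The wrist view shows the paddle lined up with the tool and centred between the fingers, with its tip at (283,38) and its end at (284,331). I'll check the midpoint from these pixels.

```bash
python3 - <<'E'
from h import *
c=optics.get_calibration("wrist");K=np.array(c["intrinsics"]);T=np.array(c["cam_to_world"])
def w(u,v,z):
    d=np.array([u-K[0,2],v-K[1,2]]);r=np.hypot(*d);th=r/K[0,0]
    q=T[:3,:3]@np.array([np.sin(th)*d[0]/r,-np.sin(th)*d[1]/r,-np.cos(th)])
    return T[:3,3]+q*(z-T[2,3])/q[2]
a=w(283,38,.005);b=w(284,331,.008);d=a-b;print(a,b,np.linalg.norm(d),(a+b)/2,np.degrees(np.arctan2(d[1],d[0])))
m=(a+b)/2;off(m[0],m[1],.004,63)
E
```

```text
[ 0.58246482 -0.10142653  0.005     ] [ 0.45819803 -0.34412486  0.008     ] 0.27267877198348334 [ 0.52033142 -0.2227757   0.0065    ] 62.88657367475569
t 2.55 p [ 0.5181 -0.2227  0.1117] yaw 62.59 zaxis [ 0.001 -0.001 -1.   ] w 0.7012167665416807 0.0 q [ 0.65  0.26 -0.38  1.78  0.11  1.12 -0.24] F [-0.11  0.24  0.41]
tool shift mm [  1.    1.9 107.7] turn -0.41
```

>>> apply_moves([
  [1,1,20],
  [0,0,25],
  [0,0,25],
  [0,0,18],
  [0,0,10],
  [0,0,8],
  [0,0,0],
  [0,0,0],
], gripper=[60,60,60,60,60,60,60,60], turn=[-0.4,0,0,0,0,0,0,0], newtons=40)

```text
time: 3.35
eef_pos: [0.5201, -0.2216, 0.0058]
tcp_rot: [0.852, 0.524, 0.0, 0.0]
wrist_force: [0.7, 0.2, -0.4]
width: 0.7
gripper_force: 0.0
```

>>> apply_moves([
  [0,0,0],
  [0,0,0],
  [0,0,0],
  [0,0,0],
  [0,0,0],
  [0,0,0],
  [0,0,0],
  [0,0,0],
], gripper=[40,20,5,5,5,5,5,5], turn=[0,0,0,0,0,0,0,0])

```text
time: 4.15
eef_pos: [0.5196, -0.2213, 0.005]
tcp_rot: [0.851, 0.524, 0.0, -0.0]
wrist_force: [-0.5, -0.4, 0.2]
width: 0.057
gripper_force: 0.0
```

>>> apply_moves([
  [0,0,-5],
  [0,0,-15],
  [0,0,-20],
  [0,0,-30],
  [0,0,-30],
  [0,0,-20],
  [0,0,0],
  [0,0,0],
], gripper=[5,5,5,5,5,5,5,5], turn=[0,0,0,0,0,0,0,0])

```text
time: 4.95
eef_pos: [0.5199, -0.2215, 0.126]
tcp_rot: [0.851, 0.524, 0.0, 0.001]
wrist_force: [0.4, 0.8, -0.6]
width: 0.055
gripper_force: 0.0
```

```bash
python3 - <<'E'
from h import *
off(.5555,.206,.12,-12.3)
cv2.imwrite("pics/w2.png",optics.camera("wrist"))
E
```

```text
t 4.95 p [ 0.5199 -0.2215  0.126 ] yaw 63.26 zaxis [ 0.001 -0.001 -1.   ] w 0.055409963882266856 0.0 q [ 0.66  0.25 -0.38  1.77  0.1   1.14 -0.23] F [ 0.43  0.77 -0.59]
tool shift mm [ 397.8 -160.5    5.8] turn 75.56
```

View pics/w2.png

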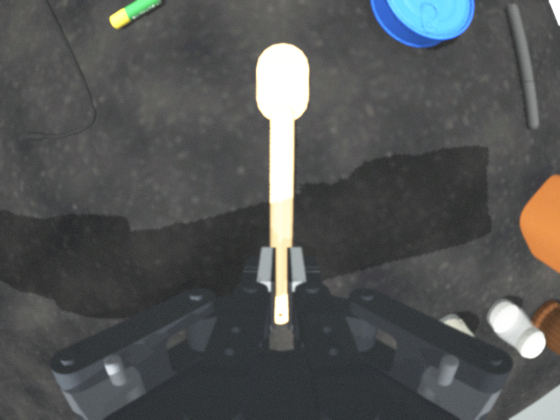

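The fingers closed to 5 mm above the paddle, which still lies on the worktop with its tip at (282,43) and its end at (281,323). The pads were too high on the handle and slipped off. I'll re-measure and grip lower.

```bash
cat >> h.py <<'E'
def w(u,v,z):
    c=optics.get_calibration("wrist");K=np.array(c["intrinsics"]);T=np.array(c["cam_to_world"])
    d=np.array([u-K[0,2],v-K[1,2]]);r=np.hypot(*d);th=r/K[0,0]
    q=T[:3,:3]@np.array([np.sin(th)*d[0]/r,-np.sin(th)*d[1]/r,-np.cos(th)])
    return T[:3,3]+q*(z-T[2,3])/q[2]
E
python3 - <<'E'
from h import *
a=w(282,43,.005);b=w(281,323,.008);d=a-b;m=(a+b)/2;print(a,b,np.linalg.norm(d),m,np.degrees(np.arctan2(d[1],d[0])))
off(m[0],m[1],.002,np.degrees(np.arctan2(d[1],d[0])))
E
```

```text
[ 0.58081608 -0.09997021  0.005     ] [ 0.45821417 -0.34146879  0.008     ] 0.2708538198548242 [ 0.51951513 -0.2207195   0.0065    ] 63.084399604640325
t 5.0 p [ 0.5193 -0.2213  0.125 ] yaw 63.26 zaxis [-0. -0. -1.] w 0.0630794501243146 0.0 q [ 0.66  0.25 -0.38  1.77  0.1   1.14 -0.23] F [-0.49 -0.04  0.12]
tool shift mm [  0.6  -0.  123. ] turn 0.18
```

>>> apply_moves([
  [0,0,0],
  [0,0,0],
  [0,0,20],
  [0,0,25],
  [0,0,25],
  [0,0,25],
  [0,0,15],
  [0,0,8],
], gripper=[40,40,40,40,40,40,40,40], turn=[0,0,0,0,0,0,0,0])

```text
time: 5.8
eef_pos: [0.5187, -0.2209, 0.0053]
tcp_rot: [0.851, 0.525, -0.001, -0.001]
wrist_force: [-0.1, -0.4, 0.5]
width: 0.469
gripper_force: 0.0
```

>>> apply_moves([
  [0,0,2],
  [0,0,2],
  [0,0,1],
  [0,0,1],
  [0,0,0],
  [0,0,0],
], gripper=[34,34,34,34,34,34], turn=[0,0,0,0,0,0])

```text
time: 6.4
eef_pos: [0.5197, -0.2214, 0.0013]
tcp_rot: [0.851, 0.524, 0.0, 0.0]
wrist_force: [-0.4, -0.3, -0.9]
width: 0.399
gripper_force: 0.0
```

>>> apply_moves([
  [0,0,0],
  [0,0,0],
  [0,0,0],
  [0,0,0],
  [0,0,0],
  [0,0,0],
], gripper=[24,15,15,15,15,15], turn=[0,0,0,0,0,0], newtons=25)

```text
time: 7.0
eef_pos: [0.5196, -0.2213, 0.001]
tcp_rot: [0.851, 0.524, 0.0, -0.0]
wrist_force: [0.2, 0.1, -0.0]
width: 0.178
gripper_force: 0.0
```

```bash
python3 - <<'E'
from h import *
a=optics.camera("wrist");b=optics.camera("side")
a=cv2.resize(a[150:360,180:380],(571,600),interpolation=cv2.INTER_CUBIC)
b=cv2.resize(b[240:380,170:222+100],None,fx=4,fy=4,interpolation=cv2.INTER_CUBIC)[:600]
b=cv2.resize(b,(400,int(b.shape[0]*400/b.shape[1])));a=cv2.resize(a,(400,420))
h=min(len(a),len(b));cv2.imwrite("pics/g.png",np.hstack([a[:h],b[:h]]));print(h,a.shape,b.shape)
E
```

```text
368 (420, 400, 3) (368, 400, 3)
```

View pics/g.png

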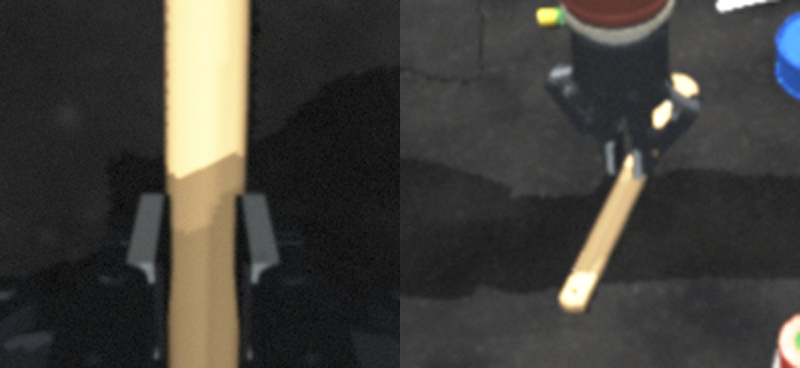

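The wrist crop shows the fingers on both sides of the handle, down at its level, with a thin gap left on each side. They need to close further.

>>> apply_moves([
  [0,0,0],
  [0,0,0],
  [0,0,0],
  [0,0,0],
  [0,0,0],
  [0,0,0],
], gripper=[12,9,6,6,6,6], turn=[0,0,0,0,0,0])

```text
time: 7.7
eef_pos: [0.5196, -0.2214, 0.001]
tcp_rot: [0.851, 0.524, 0.0, 0.0]
wrist_force: [0.1, -0.9, 0.4]
width: 0.068
gripper_force: 0.0
```

>>> apply_moves([
  [0,0,0],
  [0,0,0],
  [0,0,0],
  [0,0,0],
  [0,0,0],
  [0,0,0],
], gripper=[3,0,0,0,0,0], turn=[0,0,0,0,0,0])

```text
time: 8.3
eef_pos: [0.5196, -0.2214, 0.001]
tcp_rot: [0.851, 0.524, -0.0, -0.0]
wrist_force: [0.0, -0.1, -0.3]
width: -0.001
gripper_force: 0.0
```

```bash
python3 - <<'E'
from h import *
off(.52,-.222,.001,63)
a=optics.camera("wrist");b=optics.camera("side")
a=cv2.resize(a[200:340,210:350],(400,400),interpolation=cv2.INTER_CUBIC)
b=cv2.resize(b[230:330,210:310],(400,400),interpolation=cv2.INTER_CUBIC)
cv2.imwrite("pics/g2.png",np.hstack([a,b]))
E
```

```text
t 8.3 p [ 0.5196 -0.2214  0.001 ] yaw 63.27 zaxis [-0.  0. -1.] w -0.0010794182010593807 0.0 q [ 0.63  0.39 -0.36  1.87  0.17  0.91 -0.28] F [ 0.   -0.08 -0.33]
tool shift mm [-0.4  0.7  0. ] turn 0.27
```

View pics/g2.png

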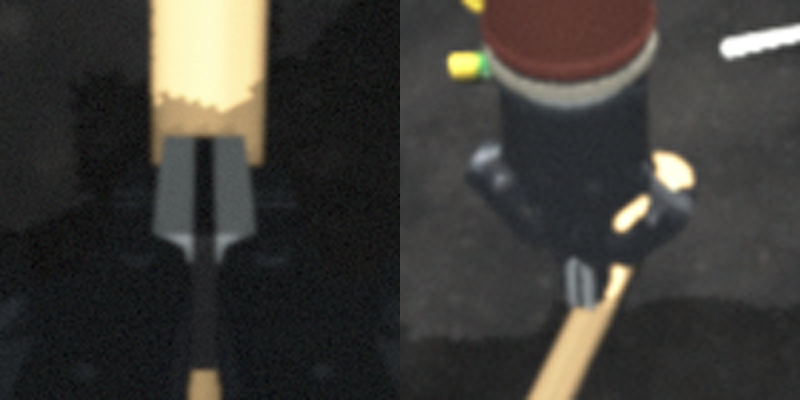

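The fingers shut above the paddle, whose handle continues beneath them. The true fingertip height is therefore above the reported one, so I'll measure it in the side view at the fingertip pixel, about (255,307).

```bash
python3 - <<'E'
from h import *
c=optics.get_calibration("side");K=np.array(c["intrinsics"]);T=np.linalg.inv(c["cam_to_world"])
for z in (0,.001,.01,.02,.03,.04):
    p=T@[.5196,-.2214,z,1];q=K@[p[0],-p[1],-p[2]];print(z,q[:2]/q[2])
print(ray("side",(255,307),.02))
# paddle in the side view: line at row 307
im=cv2.imread("pics/side0.png");
for r in (296,307,318):
    xs=np.where(im[r,200:300,2]>140)[0]+200;print(r,xs.min(),xs.max())
E
```

```text
0 [256.24569583 310.45179956]
0.001 [256.22457433 310.15792913]
0.01 [256.03336752 307.49760615]
0.02 [255.81853762 304.50860725]
0.03 [255.60116165 301.48418412]
0.04 [255.38119408 298.42370325]
[ 0.51696968 -0.22829712  0.02      ]
296 258 267
307 252 262
318 247 257
```

>>> apply_moves([
  [0,0,1],
  [0,0,1],
  [0,0,1],
  [0,0,0],
], gripper=[0,0,0,0], turn=[0,0,0,0])

```text
time: 8.8
eef_pos: [0.5194, -0.2213, -0.0022]
tcp_rot: [0.851, 0.524, -0.0, -0.0]
wrist_force: [-1.1, 0.4, -0.2]
width: 0.002
gripper_force: 0.0
```

>>> apply_moves([
  [0,0,1],
  [0,0,1],
  [0,0,0],
  [0,0,0],
], gripper=[0,0,0,0], turn=[0,0,0,0])

```text
time: 9.2
eef_pos: [0.5196, -0.2214, -0.004]
tcp_rot: [0.851, 0.524, 0.0, -0.0]
wrist_force: [-0.8, -0.5, 0.7]
width: -0.001
gripper_force: 0.0
```

>>> apply_moves([
  [0,0,1],
  [0,0,1],
  [0,0,0],
  [0,0,0],
], gripper=[0,0,0,0], turn=[0,0,0,0])

```text
time: 9.6
eef_pos: [0.5196, -0.2213, -0.006]
tcp_rot: [0.851, 0.524, -0.0, -0.0]
wrist_force: [0.5, 0.2, 0.5]
width: -0.004
gripper_force: 0.0
```

>>> apply_moves([
  [0,0,1],
  [0,0,1],
  [0,0,0],
], gripper=[0,0,0], turn=[0,0,0])

```text
time: 9.9
eef_pos: [0.5196, -0.2213, -0.0081]
tcp_rot: [0.851, 0.524, 0.0, -0.0]
wrist_force: [-0.9, -0.2, -0.1]
width: 0.001
gripper_force: 0.0
```

>>> apply_moves([
  [0,0,1],
  [0,0,1],
  [0,0,0],
], gripper=[0,0,0], turn=[0,0,0])

```text
time: 10.2
eef_pos: [0.5197, -0.2214, -0.0082]
tcp_rot: [0.851, 0.524, -0.0, 0.0]
wrist_force: [-8.4, 3.7, 20.8]
width: 0.004
gripper_force: 10.6
```

Contact came at a reported z of -0.008 on the handle top, which is at 0.012. The true tip height is the reported one plus 20 mm. I'll lift, open, and go down to a reported -0.0165.

>>> apply_moves([
  [0,0,-10],
  [0,0,0],
  [0,0,0],
  [0,0,0],
  [0,0,8],
  [0,0,5],
  [0,0,3],
  [0,0,0],
], gripper=[0,40,40,40,40,40,40,40], turn=[0,0,0,0,0,0,0,0], newtons=40)

```text
time: 11.0
eef_pos: [0.519, -0.2211, -0.0169]
tcp_rot: [0.851, 0.524, -0.0, -0.001]
wrist_force: [0.5, -0.4, -0.2]
width: 0.467
gripper_force: 0.0
```

>>> apply_moves([
  [0,0,0],
  [0,0,0],
  [0,0,0],
  [0,0,0],
  [0,0,0],
], gripper=[30,20,10,10,10], turn=[0,0,0,0,0])

```text
time: 11.5
eef_pos: [0.5199, -0.2214, -0.0156]
tcp_rot: [0.851, 0.524, 0.0, 0.0]
wrist_force: [-0.6, 0.2, 2.6]
width: 0.216
gripper_force: 40.3
```

>>> apply_moves([
  [0,0,-5],
  [0,0,-15],
  [0,0,-25],
  [0,0,-25],
  [0,0,-25],
  [0,0,-15],
  [0,0,0],
  [0,0,0],
], gripper=[10,10,10,10,10,10,10,10], turn=[0,0,0,0,0,0,4,7])

```text
time: 12.3
eef_pos: [0.5198, -0.2215, 0.0951]
tcp_rot: [0.898, 0.439, 0.0, 0.0]
wrist_force: [-0.3, -0.8, -1.0]
width: 0.218
gripper_force: 39.9
```

>>> apply_moves([
  [0,0,0],
  [0,0,0],
  [0,0,0],
  [0,0,0],
  [0,0,0],
  [0,0,0],
  [0,0,0],
  [0,0,0],
], gripper=[10,10,10,10,10,10,10,10], turn=[8,8,8,8,8,8,8,8])

```text
time: 13.1
eef_pos: [0.5194, -0.2212, 0.0943]
tcp_rot: [0.994, -0.105, -0.0, -0.0]
wrist_force: [-0.5, -1.3, -0.8]
width: 0.216
gripper_force: 39.9
```

```bash
python3 - <<'E'
from h import *
off(.5545,.2060,.094,-12.3)
E
```

```text
t 13.1 p [ 0.5194 -0.2212  0.0943] yaw -12.06 zaxis [-0.  0. -1.] w 0.21636472510881416 39.87057387828827 q [ 0.5   0.26 -0.21  1.81  0.06  1.08 -1.51] F [-0.52 -1.33 -0.79]
tool shift mm [-5.500e+01 -4.251e+02  4.000e-01] turn 0.24
```

>>> apply_moves([
  [-2,-15,0],
  [-4,-30,0],
  [-4,-30,0],
  [-4,-30,0],
  [-4,-30,0],
  [-4,-30,0],
  [-4,-30,0],
  [-4,-30,0],
], gripper=[10,10,10,10,10,10,10,10], turn=[0.2,0,0,0,0,0,0,0])

```text
time: 13.9
eef_pos: [0.5365, 0.0062, 0.0944]
tcp_rot: [0.995, -0.104, 0.0, 0.0]
wrist_force: [-0.2, 0.2, -0.8]
width: 0.217
gripper_force: 39.9
```

>>> apply_moves([
  [-4,-30,0],
  [-4,-30,0],
  [-4,-30,0],
  [-4,-30,0],
  [-4,-30,0],
  [-3,-25,0],
  [-2,-15,0],
  [0,-10,0],
], gripper=[10,10,10,10,10,10,10,10], turn=[0,0,0,0,0,0,0,0])

```text
time: 14.7
eef_pos: [0.5533, 0.2069, 0.0942]
tcp_rot: [0.995, -0.103, -0.0, -0.0]
wrist_force: [-1.1, -0.4, -1.1]
width: 0.218
gripper_force: 39.9
```

```bash
python3 - <<'E'
from h import *
off(.5545,.2060,.060,-12.3)
b=optics.camera("wrist");c=optics.camera("side")
cv2.imwrite("pics/t3.png",np.hstack([b[0:420,110:470],cv2.resize(c[110:250,160:340],None,fx=2.4,fy=3)[:420]]))
E
```

```text
t 14.7 p [0.5533 0.2069 0.0942] yaw -11.87 zaxis [-0.  0. -1.] w 0.21797824762915305 39.88527238368988 q [-0.06  0.34 -0.45  1.73  0.16  1.11 -2.34] F [-1.15 -0.42 -1.14]
tool shift mm [ 1.4  0.7 34.2] turn 0.43
```

View pics/t3.png

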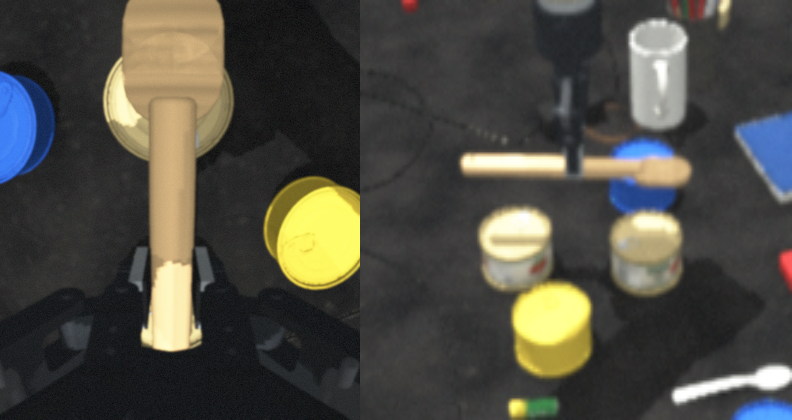

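The paddle is held level over the tins, with its blade over far tin A. In the wrist view that tin's centre is at about (278,106). In the side view the handle end is at about (202.5,164) and the blade tip at about (297.5,166).

```bash
python3 - <<'E'
from h import *
print("A wrist",w(278,106,.04))
a=ray("side",(297.5,166),.116);b=ray("side",(202.5,164),.116);d=a-b
print(a,b,np.linalg.norm(d),(a+b)/2,np.degrees(np.arctan2(d[1],d[0])))
A=np.array([.6327,.1885]);B=np.array([.4785,.2225]);M=(A+B)/2;d=A-B
off(M[0],M[1],.0255,np.degrees(np.arctan2(d[1],d[0])))
E
```

```text
A wrist [0.62930345 0.1933892  0.04      ]
[0.68822572 0.17919365 0.116     ] [0.42561762 0.23845581 0.116     ] 0.2692118420960363 [0.55692167 0.20882473 0.116     ] -12.716790259015578
t 14.8 p [0.5536 0.2065 0.0941] yaw -11.88 zaxis [-0.  0. -1.] w 0.21648665477233706 39.88406181335449 q [-0.06  0.34 -0.45  1.73  0.16  1.11 -2.34] F [ 0.75 -1.14 -0.41]
tool shift mm [ 2.2  0.6 68.6] turn 0.56
```

>>> apply_moves([
  [1,0,15],
  [0,0,20],
  [0,0,15],
  [0,0,10],
  [0,0,5],
  [0,0,2],
  [0,0,1],
  [0,0,0],
], gripper=[10,10,10,10,10,10,10,10], turn=[0.5,0,0,0,0,0,0,0])

```text
time: 15.6
eef_pos: [0.555, 0.2058, 0.0265]
tcp_rot: [0.994, -0.108, 0.0, -0.0]
wrist_force: [-0.5, -0.1, -0.5]
width: 0.217
gripper_force: 39.9
```

>>> apply_moves([
  [0,0,1],
  [0,0,0.5],
  [0,0,0],
], gripper=[10,10,10], turn=[0,0,0])

```text
time: 15.9
eef_pos: [0.5547, 0.2057, 0.0247]
tcp_rot: [0.994, -0.108, 0.0, -0.0]
wrist_force: [1.0, -0.2, -0.7]
width: 0.216
gripper_force: 39.9
```

>>> apply_moves([
  [0,0,0.5],
  [0,0,0.5],
  [0,0,0],
], gripper=[10,10,10], turn=[0,0,0])

```text
time: 16.2
eef_pos: [0.5547, 0.2057, 0.0243]
tcp_rot: [0.994, -0.108, 0.0, 0.0]
wrist_force: [-3.3, -0.3, 8.1]
width: 0.214
gripper_force: 40.8
```

Contact at 8 N at the expected height. Now I'll release gently and retreat.

>>> apply_moves([
  [0,0,0],
  [0,0,0],
  [0,0,0],
  [0,0,0],
  [0,0,0],
  [0,0,0],
  [0,0,-5],
  [0,0,-15],
], gripper=[20,25,30,36,40,40,40,40], turn=[0,0,0,0,0,0,0,0])

```text
time: 17.0
eef_pos: [0.5536, 0.2053, 0.043]
tcp_rot: [0.994, -0.108, -0.001, 0.0]
wrist_force: [0.6, 0.2, 0.4]
width: 0.468
gripper_force: 0.0
```

>>> apply_moves([
  [0,0,-20],
  [0,0,-25],
  [0,0,-25],
  [0,0,-25],
  [0,0,-25],
  [0,0,0],
  [0,0,0],
  [0,0,0],
], gripper=[40,40,40,40,40,40,40,40], turn=[0,0,0,0,0,0,0,0])

```text
time: 17.8
eef_pos: [0.5542, 0.2054, 0.1632]
tcp_rot: [0.994, -0.108, -0.0, 0.0]
wrist_force: [0.4, 0.2, 0.3]
width: 0.468
gripper_force: 0.0
```

```bash
python3 - <<'E'
from h import *
b=optics.camera("wrist");c=optics.camera("side")
cv2.imwrite("pics/f.png",np.hstack([b[0:420,110:470],cv2.resize(c[110:250,160:340],None,fx=2.4,fy=3)[:420]]))
E
```

```text
(no output)
```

View pics/f.png

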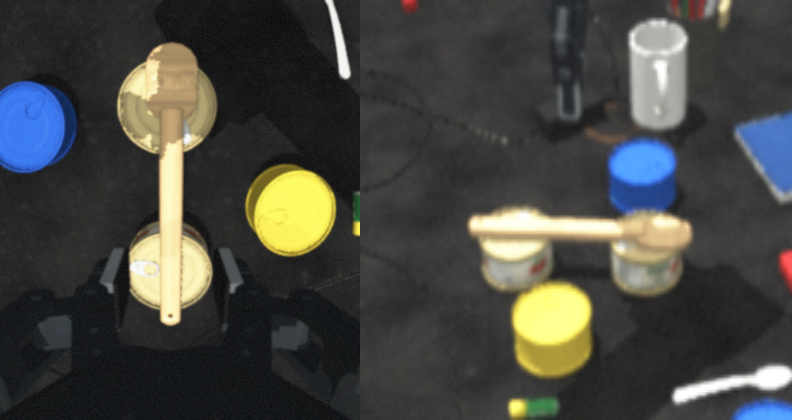

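The paddle bridges both tins, centred to within a few mm: tin centres at about (167,107) and (170,267), paddle line at about x = 172. The tins haven't moved and the gripper is clear.

```bash
python3 -c "
from workcell import sign_off
print(sign_off())"
```

```text
the job is handed in; nothing more can be done
None
```

The paddle lies flat across the middle of both pale tins, blade on one and handle on the other, with the tins in place and the gripper clear; I handed the job in at about 18 s, but sign-off returned no verdict.

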